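# Find the heavy side of a sculpture drum

## Robot

A 6-joint arm with a two-finger parallel gripper is mounted at the origin on the work surface. World frame = base frame: x ahead of the robot, y to its left, z up, the work surface at z = 0. Lengths are in m, angles in rad, forces in N, time in s.
With the tool pointing down it reaches from about 0.325 to 0.775 m from the base axis. Payload 9.3 kg.
Tool frame: the origin (TCP) lies at the very end of the fingers, on their centre line; the grasp point (between the pads) lies 19 mm behind it; z points along the fingers, y is the direction in which the jaws open and shut (so a half turn about z gives the same grasp; the last joint's range is limited). The gripper opens to 85 mm and grips with 20 to 120 N. Pads are 22 mm wide; open, the fingers measure 114 mm over their backs; the gripper's body (76 mm by 85 mm) begins 54 mm behind the grasp point. The pads swing forward as they close: fully open they stand 13 mm farther back than shut.
Start: joints at [-1.487, 0.259, 0.021, 1.334, 0, 1.418], TCP at [0.129, -0.535, 0.231] pointing down, gripper open.
Joint ranges: [-3.04, 3.04], [-0.91, 1.82], [-1.04, 1.36], [-1.92, 1.95], [-1.52, 1.45], [-3.14, 3.14]. Speed limits (rad/s): [2.22, 2.22, 2.79, 3.14, 3.14, 3.14].

## Interface

Orientations are given as a unit quaternion [w, x, y, z].
In Python, from station import get_state, camera, finish_job gives the robot as it stands.
- The arm moves only by the tool arm_command, never from a script. Its argument "rows" is a list of rows, each a list of 3 entries, a list of its own where there are three numbers: the turn, a rotation vector about the tool's x, y, z in degrees, then the shift along the tool's x, y, z in cm, then the finger opening in cm, from 0 to 8.54. A call has exactly 5 rows; each row shifts and turns the pose as measured when the row begins, along the tool's axes as they then stand; what a row does not reach is not made up. A row lasts 1/8 s, in which the tool goes at most 62.5 mm and 10.7 degrees, less where a joint would pass 70% of its speed; a pose out of reach is approached as far as the arm can. A call is refused whole if a number of a shift passes 6.25 or a number of a turn 10.7, either way. A call with a gripper value outside its range is refused whole. The fingers move at their own pace and stop on an object; the grip force is fixed at half the most. Time passes only in rows, so rows that do not move let the fingers close, or fill a call up. It gives the time, the measured TCP pose, the force and the opening at its end, in the units of the state.
- get_state(): the state, without advancing time (a new reading comes with each control period).
- camera(name): name is "scene" or "top"; returns a dict with "image" (384x512x3 uint8, red, green, blue), "vfov" (degrees; the focal length in pixels is half the picture's height over the tangent of half this angle, whatever the lens; pixels are square), "cx", "cy" (the principal point, pixels), "k1" (the pictures are not rectified: a ray, as slopes to the right and down, at radius r is drawn at 1 + k1 r^2 times it, then the intrinsics apply), "world_from_camera" (4x4, takes a point from camera to world coordinates). Camera axes: x right, y up, looking along -z (the intrinsics and any distortion apply to the point x, -y, -z); pixel columns grow to the right and rows downward; lengths in m; the calibration is good to about 2 mm. A picture is of the moment at which its call begins. There is no depth.
- finish_job(): hands the job in, once; it reports no verdict.
The state is a dict: "time": time; "joint_positions": joint angles; "joint_velocities": joint speeds; "tau": joint torques, N m; "eef_pos": TCP position; "orientation": TCP orientation; "force": force on the tool from outside, world axes, zero at the start; "moment": the same for the moment, N m; "grip_width": opening from 0.0 (shut) to 1.0 (fully open).
Only numpy, scipy, OpenCV 4.12 (cv2) and the standard library are available. Lean on these libraries where they do the work, as an engineer would, in place of code of your own. Each camera call takes 0.05 s, during which the arm holds its last target.

## Task

A white drum for a kinetic sculpture has a weight sealed in it off-centre, on a side nobody can see: take it from the wooden cradle, lay it on the four free-running wheels of the blue balancing stand, let go and let it come to rest. Then turn it by hand about a quarter turn on the wheels, let go again and let it swing back to rest with its heavy side down. Without turning it any more, grip it, lift it level about 10 cm straight up above the stand and finish holding it there, heavy side down, and leave the other things on the bench alone.

Things in the scene. Friction and masses are not known exactly. Their poses are not given: they have to be found in the camera images.
- drum: smooth white cylinder with copper ends, 54 mm in diameter, 140 mm long, lying level, about 0.5 kg, balanced along its length. Origin at its centre, own y axis along its length. A weight sealed inside makes one side heavy: a different side each time, not visible and unrelated to the drum's own x and z axes
- cradle: fixed wooden cradle: board 100 x 160 x 12 mm, two V saddles (16 mm thick, tops 53 mm up) centred at y +-48 mm; between them open down to the board. Origin at the centre of its underside, z up, y along the drum. The drum lies in it along y, axis 60 mm above the origin, and does not turn by itself there
- stand: fixed stand: blue base 110 x 170 x 14 mm, four easy-running wheels 28 mm across at x +-23, y +-48 mm, 45 mm up, axles along y; plates at y +-58 mm, 47 mm tall; open between the wheel pairs. Origin: centre of underside, z up. A drum on it lies along y, axis 79 mm above the origin, and swings by itself heavy side down, settling in about 2 s
- jar_ochre: glass jar with yellow label and steel lid, 68 mm across, 85 mm tall, standing; origin at the centre of its underside. Leave alone
- jar_rust: glass jar with rust-brown label and white lid, 60 mm across, 75 mm tall, standing; origin at the centre of its underside. Leave alone
- tub: open orange plastic tub, 90 mm across the rim, 75 mm tall, standing; origin at the centre of its underside. Leave alone
- glue: white glue bottle with black cap, 56 mm across, 160 mm tall, standing; origin at the centre of its underside. Leave alone
- tin: steel tin with green label, 84 mm across, 70 mm tall, standing; origin at the centre of its underside. Leave alone
- scraper: scraper lying flat on the bench, about 0.28 m long; origin under its middle. Leave alone
- bowl: white ceramic bowl, 110 mm across the rim, 45 mm tall; origin at the centre of its underside. Leave alone
Not all that is in view belongs to the job. What is shaped like the drum but purple or yellow is not meant.

How it is judged:
By the outcome, as a careful person would: the job done as asked, in the order asked, and still so for the second after the job is handed in, while the arm keeps its last pose, push and grip.
It also fails if it takes over 64 s, if anything falls off the work surface, if the arm or the gripper's body presses on something with over 40 N, if the wrist force passes 120 N, or if a joint passes its speed limit or range.

## Working session

There is one attempt and no reset: what is moved stays moved. The work goes in short steps, Python scripts to look and compute and a tool call to move; the robot and the scene stay as the last step left them, time stands still between calls to the robot, and variables do not carry over. Pictures are saved under pics/ and viewed, and the job is handed in when it is done.

Besides the shell and the picture viewer there is one more tool, called after "Emit:" by a JSON object that holds its "name" and its "arguments". arm_command: Moves the arm, as the interface text tells. Its arguments: {"type":"object","properties":{"rows":{"type":"array","items":{"type":"array"}}},"required":["rows"]}

```bash
mkdir -p pics; ls; python3 - <<'E'
from station import *
import cv2
print(get_state())
for n in("scene","top"):
    c=camera(n); cv2.imwrite(f"pics/{n}0.png",c["image"][:,:,::-1]); print({k:v for k,v in c.items() if k!="image"})
E
```

```text
pics
{'time': 0.0, 'joint_positions': array([-1.48658702e+00,  2.59211774e-01,  2.07443746e-02,  1.33371223e+00,
        3.13600532e-06,  1.41818406e+00]), 'joint_velocities': array([-0.00087009, -0.00072735, -0.00099637, -0.00151841, -0.00028735,
        0.0005139 ]), 'tau': array([ 1.96388624e-03, -5.55642915e+01,  3.44523275e+01,  1.38172024e-02,
       -2.18850701e-04,  3.51469637e-06]), 'eef_pos': array([ 0.12900278, -0.5343578 ,  0.23064869]), 'orientation': array([-6.91191520e-04,  9.92997393e-01,  1.18134245e-01,  2.52179157e-05]), 'force': array([1.16800602, 0.17332347, 0.38962181]), 'moment': array([-0.00030106, -0.01105307,  0.01586069]), 'grip_width': 1.004112347936692}
{'vfov': 44.82233172934911, 'cx': 265.4194529484441, 'cy': 191.85588822729284, 'k1': -0.008820607086823471, 'world_from_camera': array([[-0.35931198, -0.70455672,  0.61195975,  1.54887358],
       [ 0.93319363, -0.2665753 ,  0.24101297,  0.40302188],
       [-0.00667395,  0.65767579,  0.75327154,  1.3815035 ],
       [ 0.        ,  0.        ,  0.        ,  1.        ]])}
{'vfov': 42.79902586952385, 'cx': 258.72579869671415, 'cy': 196.83557146089657, 'k1': -0.09714275854965673, 'world_from_camera': array([[ 1.64679634e-02,  9.88780054e-01, -1.48468214e-01,
         2.33674629e-01],
       [-9.99862841e-01,  1.60236756e-02, -4.18819448e-03,
        -1.83330155e-02],
       [-1.76219665e-03,  1.48516822e-01,  9.88908311e-01,
         1.88617905e+00],
       [ 0.00000000e+00,  0.00000000e+00,  0.00000000e+00,
         1.00000000e+00]])}
```

View pics/scene0.png

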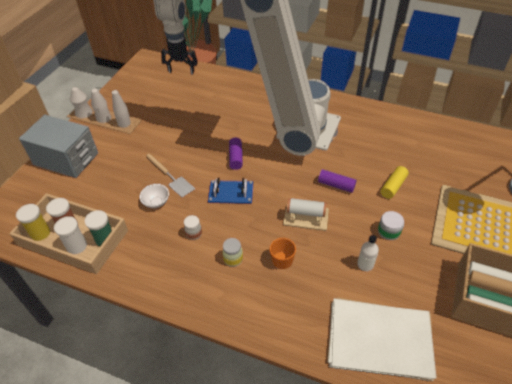

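View pics/top0.png

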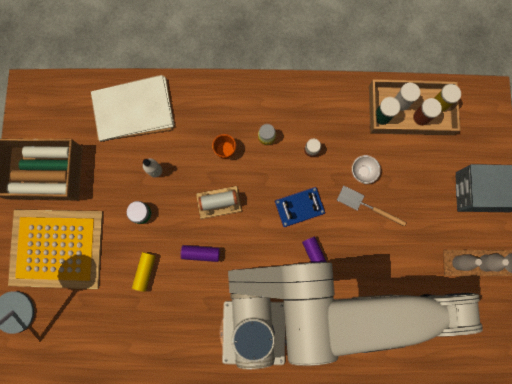

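Scene: drum in cradle at about (306,210), stand at (231,191). Top: drum at about (218,202), blue stand at about (300,207). Next I write a ray-cast helper and take zoomed crops.

```bash
cat > h.py <<'E'
import numpy as np, cv2
from station import *
def K(c):
    H=c["image"].shape[0]; f=H/2/np.tan(np.radians(c["vfov"]/2)); return f
def cast(c,uv,z):
    uv=np.atleast_2d(np.asarray(uv,float)); f=K(c)
    d=(uv-[c["cx"],c["cy"]])/f; s=d.copy()
    for _ in range(20):
        s=d/(1+c["k1"]*(s**2).sum(1,keepdims=True))
    T=c["world_from_camera"]; r=np.c_[s[:,0],-s[:,1],-np.ones(len(s))]@T[:3,:3].T
    o=T[:3,3]; return o+r*((z-o[2])/r[:,2:3])
def proj(c,P):
    P=np.atleast_2d(P);T=c["world_from_camera"];q=(P-T[:3,3])@T[:3,:3]
    s=np.c_[q[:,0],-q[:,1]]/-q[:,2:3]; s=s*(1+c["k1"]*(s**2).sum(1,keepdims=True))
    return s*K(c)+[c["cx"],c["cy"]]
def crop(c,x0,y0,w,h,k,fn):
    im=c["image"][y0:y0+h,x0:x0+w,::-1]; cv2.imwrite(fn,cv2.resize(im,None,fx=k,fy=k,interpolation=cv2.INTER_CUBIC))
E
python3 - <<'E'
from h import *
t=camera("top");s=camera("scene")
crop(t,190,175,150,60,5,"pics/t1.png"); crop(s,200,165,140,75,5,"pics/s1.png")
def blobs(c,m,a0,z,box):
    x0,y0,w,h=box; mm=np.zeros_like(m,np.uint8); mm[y0:y0+h,x0:x0+w]=m[y0:y0+h,x0:x0+w]
    mm=mm.astype(np.uint8)
    cs,_=cv2.findContours(mm,cv2.RETR_EXTERNAL,cv2.CHAIN_APPROX_NONE)
    for k in cs:
        if cv2.contourArea(k)<a0: continue
        r=cv2.minAreaRect(k); P=cast(c,cv2.boxPoints(r),z); 
        print(np.round(r[0],1),np.round(r[1],1),"ctr",P.mean(0).round(4)); 
        e=P[1]-P[0];g=P[2]-P[1]; 
        if np.linalg.norm(e)<np.linalg.norm(g): e=g
        print("  long dir deg",np.degrees(np.arctan2(e[1],e[0])).round(1),"len",np.linalg.norm(P[1]-P[0]).round(4),np.linalg.norm(P[2]-P[1]).round(4))
i=t["image"].astype(int); R,G,B=i[...,0],i[...,1],i[...,2]
print("stand");blobs(t,(B>R+40)&(B>G+25),100,0.02,(270,180,65,50))
hsv=cv2.cvtColor(t["image"],cv2.COLOR_RGB2HSV)
print("drum white");blobs(t,(hsv[...,1]<60)&(hsv[...,2]>90),100,0.06,(190,180,60,45))
i=s["image"].astype(int); R,G,B=i[...,0],i[...,1],i[...,2];hs=cv2.cvtColor(s["image"],cv2.COLOR_RGB2HSV)
print("scene drum");blobs(s,(hs[...,1]<60)&(hs[...,2]>110),60,0.06,(280,190,50,35))
print("scene stand");blobs(s,(B>R+40)&(B>G+25),100,0.02,(200,170,60,40))
E
```

```text
stand
[299.5 206.7] [26.9 43. ] ctr [ 0.4785 -0.1681  0.02  ]
  long dir deg -70.5 len 0.1668 0.104
drum white
[217.2 200.3] [13.4 31.2] ctr [0.4922 0.1458 0.06  ]
  long dir deg -78.2 len 0.1178 0.0512
scene drum
[306.2 207.3] [33.2 14.6] ctr [0.4921 0.1466 0.06  ]
  long dir deg 101.9 len 0.0695 0.1228
scene stand
[230. 192.] [20. 42.] ctr [ 0.4913 -0.1614  0.02  ]
  long dir deg 110.7 len 0.1664 0.1031
```

View pics/t1.png

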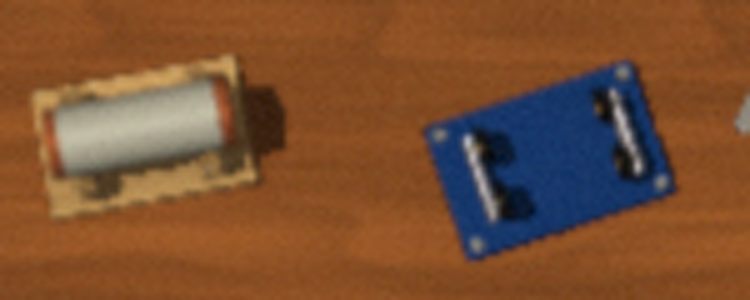

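View pics/s1.png

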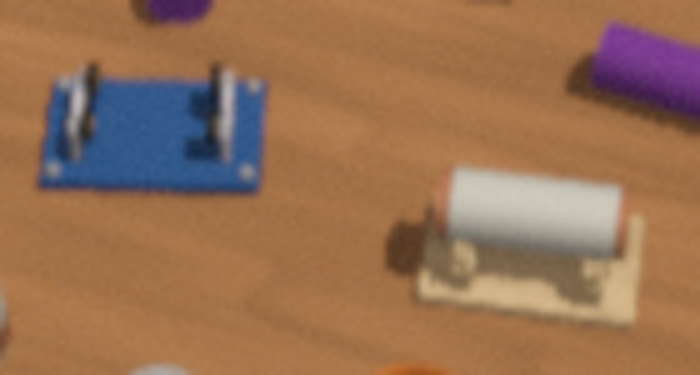

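The crops show the board and base corners. I'll get the poses from those corners in both views.

```bash
python3 - <<'E'
from h import *
t=camera("top");s=camera("scene")
def rp(c,pts,x0,y0,z,n):
    p=(np.array(pts,float)+.5)/5-.5+[x0,y0]; P=cast(c,p,z)
    e=(P[1]-P[0]+P[2]-P[3]); print(n,"ctr",P.mean(0).round(4),"ang(long)",np.degrees(np.arctan2(e[1],e[0])).round(1),[np.linalg.norm(P[(k+1)%4]-P[k]).round(4) for k in range(4)])
rp(t,[(427,130),(628,62),(676,190),(475,262)],190,175,.014,"stand top")
rp(t,[(32,93),(238,55),(258,183),(52,217)],190,175,.012,"cradle top")
rp(s,[(55,80),(267,80),(260,192),(40,188)],200,165,.014,"stand scene")
# drum body: corners of white part silhouettes incl. ends (z approx axis)
p=(np.array([(54,145),(224,112)])+.5)/5-.5+[190,175]
P=cast(t,p,.06);print("drum top",P,np.linalg.norm(P[1]-P[0]))
p=(np.array([(449,208),(622,219)])+.5)/5-.5+[200,165]
P=cast(s,p,.06);print("drum scene",P)
for nm,c,o,k in(("t",t,(190,175),5),("s",s,(200,165),5)):
  for n,ctr,z in(("stand",(.485,-.165),.0),("cradle",(.492,.146),.0)): print(nm,n,proj(c,[(*ctr,z)]))
E
```

```text
stand top ctr [ 0.4787 -0.1699  0.014 ] ang(long) -69.8 [np.float64(0.1651), np.float64(0.1061), np.float64(0.165), np.float64(0.1084)]
cradle top ctr [0.4925 0.1444 0.012 ] ang(long) -79.0 [np.float64(0.1625), np.float64(0.1014), np.float64(0.1608), np.float64(0.0982)]
stand scene ctr [ 0.4836 -0.1622  0.014 ] ang(long) 110.0 [np.float64(0.1692), np.float64(0.1161), np.float64(0.1687), np.float64(0.1122)]
drum top [[0.47851787 0.20868657 0.06      ]
 [0.50573232 0.08109249 0.06      ]] 0.1304640807715705
drum scene [[0.5093333  0.08756836 0.06      ]
 [0.47442145 0.20908215 0.06      ]]
t stand [[298.39738889 205.58130415]]
t cradle [[218.42867792 202.50970915]]
s stand [[230.13510306 193.79117324]]
s cradle [[305.10128363 217.2533062 ]]
```

```bash
python3 - <<'E'
from h import *
def quad(c,box,score,k=8):
    x0,y0,w,h=box; im=cv2.resize(score.astype(np.float32)[y0:y0+h,x0:x0+w],None,fx=k,fy=k,interpolation=cv2.INTER_CUBIC)
    return im
for n,box in(("top",(270,180,62,52)),("scene",(200,170,62,42))):
    c=camera(n); i=c["image"].astype(float); sc=i[...,2]-i[...,0]
    im=quad(c,box,sc); m=(im>15).astype(np.uint8); 
    cs,_=cv2.findContours(m,cv2.RETR_EXTERNAL,cv2.CHAIN_APPROX_NONE); k=max(cs,key=cv2.contourArea)
    hull=cv2.convexHull(k); q=cv2.approxPolyN(hull,4)[0] if hasattr(cv2,"approxPolyN") else None
    p=(q.astype(float)+.5)/8-.5+box[:2]; print(n,p.round(2).tolist())
    for z in(0,.014): print(z,cast(c,p,z).round(4).tolist(),cast(c,p,z).mean(0).round(4))
    v=cv2.resize(c["image"][box[1]:box[1]+box[3],box[0]:box[0]+box[2],::-1],None,fx=8,fy=8,interpolation=cv2.INTER_CUBIC)
    cv2.polylines(v,[q.reshape(-1,1,2).astype(int)],True,(0,255,255),1); cv2.imwrite(f"pics/q_{n}.png",v)
E
```

```text
top [[325.06, 212.81], [283.19, 227.06], [274.31, 200.19], [315.69, 186.56]]
0 [[0.4583, -0.2688, 0.0], [0.4004, -0.1067, 0.0], [0.5047, -0.0712, 0.0], [0.5611, -0.2324, 0.0]] [ 0.4811 -0.1697  0.    ]
0.014 [[0.4567, -0.2669, 0.014], [0.3992, -0.106, 0.014], [0.5026, -0.0708, 0.014], [0.5586, -0.2308, 0.014]] [ 0.4793 -0.1686  0.014 ]
scene [[252.56, 181.19], [251.31, 203.19], [207.69, 201.81], [209.69, 180.56]]
0 [[0.3917, -0.1078, 0.0], [0.5, -0.0691, 0.0], [0.5534, -0.2297, 0.0], [0.4496, -0.2707, 0.0]] [ 0.4737 -0.1693  0.    ]
0.014 [[0.4034, -0.1026, 0.014], [0.5106, -0.0643, 0.014], [0.5635, -0.2233, 0.014], [0.4608, -0.2639, 0.014]] [ 0.4846 -0.1635  0.014 ]
```

View pics/q_top.png

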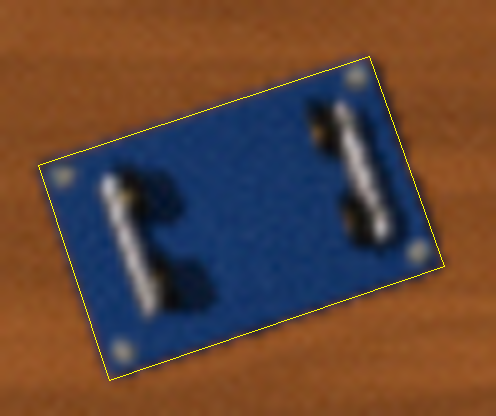

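View pics/q_scene.png

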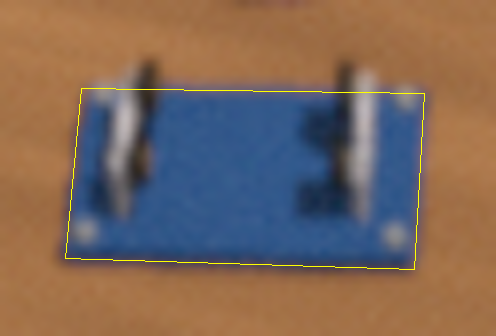

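Emit:
{"name": "arm_command", "arguments": {"rows": [[[0, 0, 0], [3.3, -3.7, 0], 8.5], [[0, 0, 0], [3.3, -3.7, 0], 8.5], [[0, 0, 0], [3.3, -3.7, 0], 8.5], [[0, 0, 0], [3.3, -3.7, 0], 8.5], [[0, 0, 0], [3.3, -3.7, 0], 8.5]]}}

```text
time: 1.02
eef_pos: [0.2476, -0.3127, 0.2301]
orientation: [-0.0, 0.993, 0.115, 0.0]
force: [1.2, -0.3, 0.4]
grip_width: 0.994
```

```bash
cat >> h.py <<'E'
from scipy.spatial.transform import Rotation as Ro
def togo(target,yaw,tilt=0,verbose=True):
    """target TCP world; yaw = angle of tool x in deg (tool down), tilt about tool x. prints remaining in tool axes (cm, deg)"""
    s=get_state(); w,x,y,z=s["orientation"]; R=Ro.from_quat([x,y,z,w])
    T=Ro.from_euler("z",yaw,degrees=True)*Ro.from_euler("x",180,degrees=True)*Ro.from_euler("x",tilt,degrees=True)
    print("t",s["time"],"pos",s["eef_pos"].round(4),"shift cm",(R.inv().apply(np.array(target)-s["eef_pos"])*100).round(2),"turn deg",np.degrees((R.inv()*T).as_rotvec()).round(1),"F",s["force"].round(1),"M",s["moment"].round(2),"g",round(float(s["grip_width"])*8.54,2),"q",s["joint_positions"].round(2))
E
python3 -c "
from h import *
togo((.492,.146,.2),101.5)"
```

```text
t 1.025 pos [ 0.2476 -0.3127  0.2301] shift cm [ 34.31 -39.04   3.04] turn deg [  0.   -0.  -88.2] F [ 1.2 -0.3  0.4] M [-0.01 -0.09 -0.01] g 8.49 q [-1.11 -0.   -0.29  1.28  0.    1.8 ]
```

Emit:
{"name": "arm_command", "arguments": {"rows": [[[0, 0, -9], [3.4, -3.9, 0], 8.5], [[0, 0, -9], [4.0, -3.3, 0], 8.5], [[0, 0, -9], [4.5, -2.7, 0], 8.5], [[0, 0, -9], [4.8, -1.9, 0], 8.5], [[0, 0, -9], [5.1, -1.2, 0], 8.5]]}}

```text
time: 1.65
eef_pos: [0.3699, -0.0743, 0.2314]
orientation: [0.002, 0.868, 0.496, 0.001]
force: [0.6, -0.6, -0.3]
grip_width: 0.998
```

```bash
python3 -c "
from h import *
togo((.492,.146,.2),101.5)"
```

```text
t 1.65 pos [ 0.3699 -0.0743  0.2314] shift cm [25.18 -0.68  3.14] turn deg [  0.3   0.1 -42. ] F [ 0.6 -0.6 -0.3] M [-0.07 -0.02  0.02] g 8.52 q [-0.42 -0.04 -0.33  1.28 -0.    1.68]
```

Emit:
{"name": "arm_command", "arguments": {"rows": [[[0, 0, -8.4], [5.0, -0.1, 0], 8.5], [[0, 0, -8.4], [5.0, 0.6, 0], 8.5], [[0, 0, -8.4], [4.8, 1.3, 0.5], 8.5], [[0, 0, -8.4], [4.6, 2.0, 0.5], 8.5], [[0, 0, -8.4], [4.3, 2.6, 1], 8.5]]}}

```text
time: 2.28
eef_pos: [0.4917, 0.1554, 0.2128]
orientation: [0.005, 0.622, 0.783, 0.002]
force: [0.8, -0.7, -0.1]
grip_width: 0.997
```

```bash
python3 -c "
from h import *
togo((.492,.146,.1),101.5)
c=camera('top');s=camera('scene');crop(c,180,165,150,80,5,'pics/t2.png');crop(s,240,130,110,110,5,'pics/s2.png')"
```

```text
t 2.275 pos [0.4917 0.1554 0.2128] shift cm [-0.86 -0.29 11.28] turn deg [0.5 0.3 1.5] F [ 0.8 -0.7 -0.1] M [ 0.   -0.05  0.02] g 8.51 q [ 0.15  0.2  -0.1   1.26 -0.    1.49]
```

View pics/s2.png

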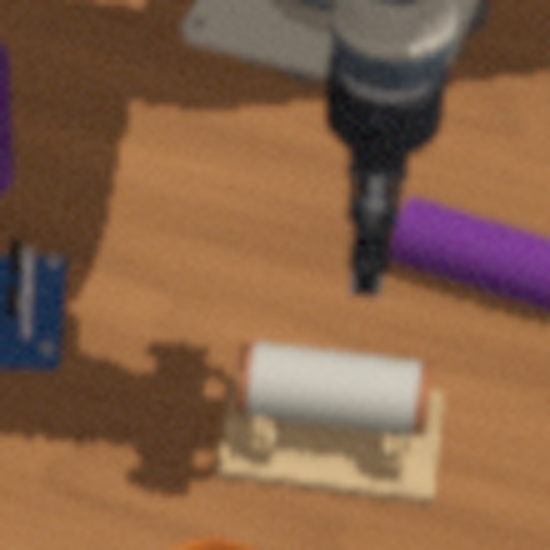

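The gripper is above the drum, with the drum at about (306,207) in the full scene image. I'll centre it and go down.

Emit:
{"name": "arm_command", "arguments": {"rows": [[[0.5, 0.3, 1.5], [-0.8, -0.3, 2], 8.5], [[0, 0, 0], [0, 0, 3], 8.5], [[0, 0, 0], [0, 0, 3], 8.5], [[0, 0, 0], [0, 0, 2.5], 8.5], [[0, 0, 0], [0, 0, 0], 8.5]]}}

```text
time: 3.0
eef_pos: [0.4903, 0.148, 0.1038]
orientation: [-0.001, 0.633, 0.775, -0.001]
force: [-0.0, 0.1, -0.0]
grip_width: 0.995
```

```bash
python3 -c "
from h import *
togo((.492,.146,.039),101.5)
c=camera('top');s=camera('scene');crop(c,180,165,150,80,5,'pics/t3.png');crop(s,240,130,110,110,5,'pics/s3.png')"
```

```text
t 3.0 pos [0.4903 0.148  0.1038] shift cm [-0.24  0.14  6.48] turn deg [-0.1 -0.1  0. ] F [-0.   0.1 -0. ] M [-0.02  0.02 -0.03] g 8.49 q [ 0.13  0.27 -0.3   1.    0.    1.5 ]
```

View pics/s3.png

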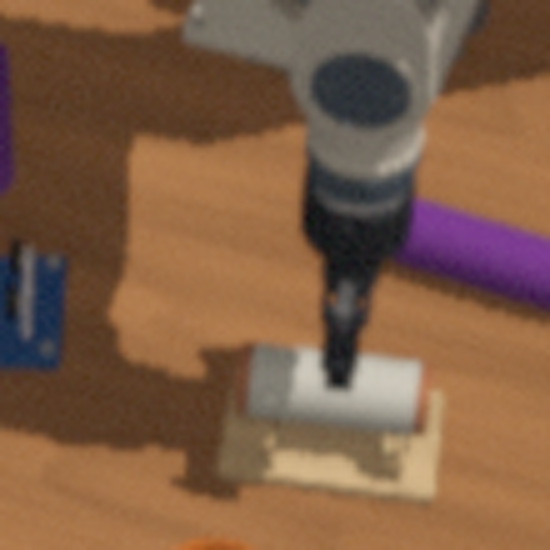

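View pics/t3.png

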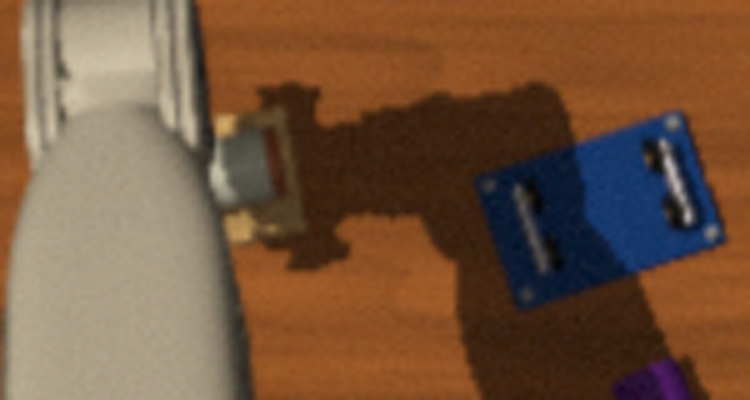

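Fingers line up with the middle of the drum. I'll descend and close.

Emit:
{"name": "arm_command", "arguments": {"rows": [[[0, 0, 0], [-0.2, 0.15, 2.2], 8.5], [[0, 0, 0], [0, 0, 2.2], 8.5], [[0, 0, 0], [0, 0, 2.0], 8.5], [[0, 0, 0], [0, 0, 0.1], 8.5], [[0, 0, 0], [0, 0, 0], 8.5]]}}

```text
time: 3.72
eef_pos: [0.4986, 0.1468, 0.0469]
orientation: [0.004, 0.633, 0.774, 0.005]
force: [-1.0, 1.0, 0.4]
grip_width: 0.997
```

```bash
python3 -c "
from h import *
togo((.492,.146,.039),101.5)
s=camera('scene');crop(s,240,130,110,110,5,'pics/s4.png')"
```

```text
t 3.725 pos [0.4986 0.1468 0.0469] shift cm [ 0.06 -0.68  0.78] turn deg [ 0.8  0.  -0. ] F [-1.   1.   0.4] M [-0.06  0.02  0.  ] g 8.51 q [ 0.12  0.33 -0.39  0.84  0.    1.5 ]
```

View pics/s4.png

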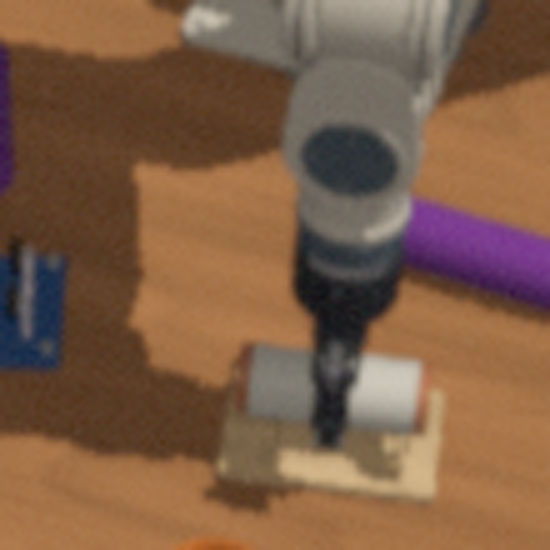

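Emit:
{"name": "arm_command", "arguments": {"rows": [[[0.8, 0, 0], [0.05, -0.7, 0.4], 8.5], [[0, 0, 0], [0, 0, 0.4], 8.5], [[0, 0, 0], [0, 0, 0], 8.5], [[0, 0, 0], [0, 0, 0], 8.5], [[0, 0, 0], [0, 0, 0], 8.5]]}}

```text
time: 4.4
eef_pos: [0.492, 0.146, 0.04]
orientation: [0.001, 0.633, 0.774, 0.0]
force: [0.3, 0.2, -0.3]
grip_width: 0.998
```

```bash
python3 -c "
from h import *
togo((.492,.146,.039),101.5)"
```

```text
t 4.4 pos [0.492 0.146 0.04 ] shift cm [ 0.  -0.   0.1] turn deg [ 0.1  0.  -0. ] F [ 0.3  0.2 -0.3] M [ 0.    0.03 -0.03] g 8.52 q [ 0.13  0.33 -0.4   0.84 -0.    1.5 ]
```

Emit:
{"name": "arm_command", "arguments": {"rows": [[[0, 0, 0], [0, 0, 0], 6.5], [[0, 0, 0], [0, 0, 0], 6], [[0, 0, 0], [0, 0, 0], 5.7], [[0, 0, 0], [0, 0, 0], 5.4], [[0, 0, 0], [0, 0, 0], 5.0]]}}

```text
time: 5.03
eef_pos: [0.4912, 0.1458, 0.0403]
orientation: [0.0, 0.633, 0.774, -0.0]
force: [-2.0, 0.4, 6.0]
grip_width: 0.615
```

Emit:
{"name": "arm_command", "arguments": {"rows": [[[0, 0, 0], [0, 0, 0], 4], [[0, 0, 0], [0, 0, 0], 4], [[0, 0, 0], [0, 0, 0], 4], [[0, 0, 0], [0, 0, 0], 4], [[0, 0, 0], [0, 0, 0], 4]]}}

```text
time: 5.65
eef_pos: [0.4912, 0.1458, 0.0403]
orientation: [0.0, 0.633, 0.774, -0.0]
force: [-1.1, -0.4, 1.0]
grip_width: 0.614
```

```bash
python3 -c "
from h import *
togo((.492,.146,.039),101.5)
s=camera('scene');crop(s,240,130,110,110,5,'pics/s5.png')"
```

```text
t 5.65 pos [0.4912 0.1458 0.0403] shift cm [0.   0.08 0.13] turn deg [-0.  0. -0.] F [-1.1 -0.4  1. ] M [-0.03  0.29  0.01] g 5.25 q [ 0.13  0.33 -0.4   0.84 -0.    1.5 ]
```

View pics/s5.png

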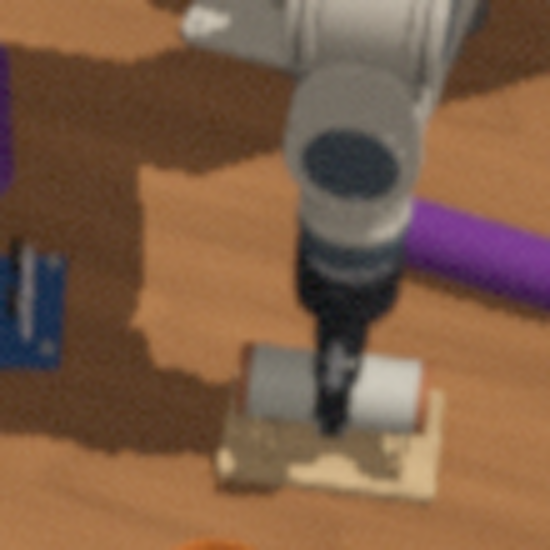

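Gripped (opening stopped at about 5.25 cm). Lifting.

Emit:
{"name": "arm_command", "arguments": {"rows": [[[0, 0, 0], [0, 0, -1], 4], [[0, 0, 0], [0, 0, -2], 4], [[0, 0, 0], [0, 0, -3], 4], [[0, 0, 0], [0, 0, -3], 4], [[0, 0, 0], [0, 0, -3], 4]]}}

```text
time: 6.32
eef_pos: [0.4893, 0.1456, 0.1621]
orientation: [-0.002, 0.633, 0.774, -0.003]
force: [1.4, 0.5, -4.4]
grip_width: 0.613
```

Emit:
{"name": "arm_command", "arguments": {"rows": [[[0, 0, 0], [0, 0, -1], 4], [[0, 0, 0], [0, 0, 0], 4], [[0, 0, 0], [0, 0, 0], 4], [[0, 0, 0], [0, 0, 0], 4], [[0, 0, 0], [0, 0, 0], 4]]}}

```text
time: 6.95
eef_pos: [0.4887, 0.1456, 0.171]
orientation: [-0.003, 0.633, 0.774, -0.003]
force: [-0.2, 0.6, -5.1]
grip_width: 0.616
```

```bash
python3 -c "
from h import *
togo((.4793,-.1675,.19),109.4)
s=camera('scene');crop(s,240,130,110,110,5,'pics/s6.png')"
```

```text
t 6.95 pos [0.4887 0.1456 0.171 ] shift cm [-30.5   -7.17  -1.85] turn deg [-0.5 -0.1 -7.9] F [-0.2  0.6 -5.1] M [ 0.02 -0.03  0.03] g 5.26 q [ 0.13  0.22 -0.18  1.17 -0.    1.5 ]
```

View pics/s6.png

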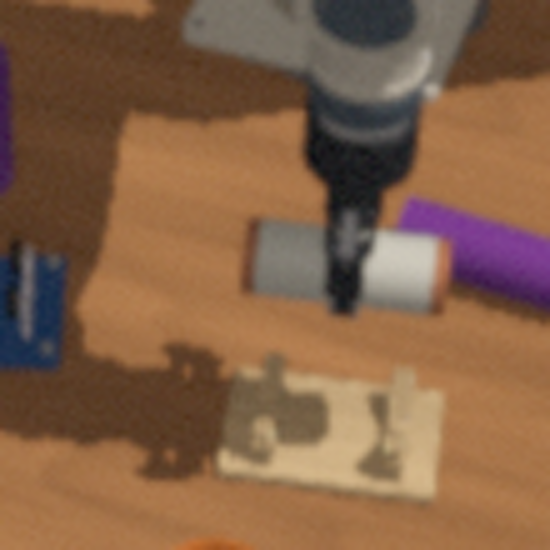

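Held level (5.1 N, moments near zero). Carrying it to the stand.

Emit:
{"name": "arm_command", "arguments": {"rows": [[[-0.5, 0, -1], [-3, -0.7, -0.4], 4], [[0, 0, -1.5], [-4, -0.9, -0.4], 4], [[0, 0, -1.5], [-4, -0.9, -0.4], 4], [[0, 0, -1.5], [-4, -1, -0.4], 4], [[0, 0, -1.5], [-4, -1, -0.2], 4]]}}

```text
time: 7.62
eef_pos: [0.4919, -0.0524, 0.188]
orientation: [-0.001, 0.581, 0.814, -0.0]
force: [0.3, -0.2, -4.6]
grip_width: 0.613
```

Emit:
{"name": "arm_command", "arguments": {"rows": [[[0, 0, -1], [-4, -1.1, 0], 4], [[0, 0, 0], [-4, -1.1, 0], 4], [[0, 0, 0], [-3, -0.8, 0], 4], [[0, 0, 0], [0, 0, 0], 4], [[0, 0, 0], [0, 0, 0], 4]]}}

```text
time: 8.25
eef_pos: [0.5002, -0.1724, 0.1867]
orientation: [-0.002, 0.575, 0.818, -0.0]
force: [-0.9, 0.6, -5.2]
grip_width: 0.613
```

```bash
python3 -c "
from h import *
togo((.4793,-.1675,.12),109.4)"
```

```text
t 8.25 pos [ 0.5002 -0.1724  0.1867] shift cm [ 1.15 -1.79  6.68] turn deg [-0.1 -0.1  0.4] F [-0.9  0.6 -5.2] M [ 0.09 -0.02  0.01] g 5.24 q [-0.49  0.24 -0.12  1.22 -0.    0.73]
```

Emit:
{"name": "arm_command", "arguments": {"rows": [[[0, 0, 0.4], [1.1, -1.8, 2], 4], [[0, 0, 0], [0, 0, 2], 4], [[0, 0, 0], [0, 0, 2], 4], [[0, 0, 0], [0, 0, 0.5], 4], [[0, 0, 0], [0, 0, 0], 4]]}}

```text
time: 8.88
eef_pos: [0.479, -0.1636, 0.1211]
orientation: [-0.001, 0.576, 0.818, 0.0]
force: [0.6, 0.5, -4.3]
grip_width: 0.617
```

```bash
python3 -c "
from h import *
togo((.4793,-.1675,.075),109.4)"
```

```text
t 8.875 pos [ 0.479  -0.1636  0.1211] shift cm [-0.39 -0.1   4.61] turn deg [-0.1 -0.1  0.3] F [ 0.6  0.5 -4.3] M [ 0.   -0.02  0.06] g 5.27 q [-0.5   0.25 -0.29  1.04  0.    0.73]
```

Emit:
{"name": "arm_command", "arguments": {"rows": [[[0, 0, 0.3], [-0.4, 0, 2], 4], [[0, 0, 0], [0, 0, 1.5], 4], [[0, 0, 0], [0, 0, 0.8], 4], [[0, 0, 0], [0, 0, 0], 4], [[0, 0, 0], [0, 0, 0], 4]]}}

```text
time: 9.5
eef_pos: [0.4822, -0.1672, 0.0797]
orientation: [0.001, 0.577, 0.817, 0.0]
force: [-0.3, 0.3, -4.8]
grip_width: 0.615
```

```bash
python3 -c "
from h import *
togo((.4793,-.1675,.064),109.4)
s=camera('scene');crop(s,180,125,110,100,6,'pics/s7.png')
t=camera('top');crop(t,250,165,110,80,6,'pics/t7.png')"
```

```text
t 9.5 pos [ 0.4822 -0.1672  0.0797] shift cm [ 0.07 -0.29  1.57] turn deg [0.1 0.1 0.1] F [-0.3  0.3 -4.8] M [-0.04 -0.03  0.02] g 5.25 q [-0.5   0.28 -0.35  0.93  0.    0.73]
```

View pics/s7.png

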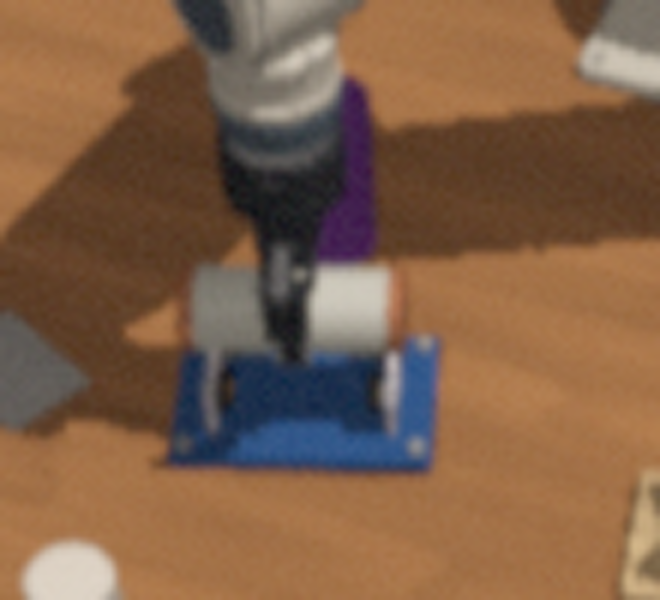

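View pics/t7.png

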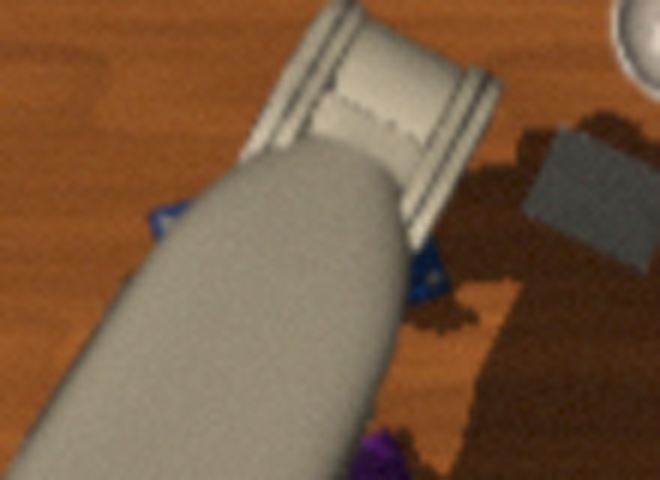

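The drum hovers squarely over the wheels. I'll lower it in small steps and watch the force.

Emit:
{"name": "arm_command", "arguments": {"rows": [[[0, 0, 0], [0.05, -0.3, 0.8], 4], [[0, 0, 0], [0, 0, 0.5], 4], [[0, 0, 0], [0, 0, 0.3], 4], [[0, 0, 0], [0, 0, 0], 4], [[0, 0, 0], [0, 0, 0], 4]]}}

```text
time: 10.22
eef_pos: [0.4791, -0.168, 0.063]
orientation: [0.001, 0.577, 0.817, 0.0]
force: [0.4, 1.4, -4.8]
grip_width: 0.618
```

```bash
python3 -c "
from h import *
togo((.4793,-.1675,.0593),109.4)
s=camera('scene');crop(s,180,125,110,100,6,'pics/s8.png')
a=np.radians(19.4);d=np.array([-np.sin(a),np.cos(a),0])
for k in(-.07,.07): print(((proj(s,np.array([.4793,-.1675,.079])+k*d)-[180,125]+.5)*6-.5))
"
```

```text
t 10.225 pos [ 0.4791 -0.168   0.063 ] shift cm [0.04 0.03 0.37] turn deg [0.1 0.1 0.1] F [ 0.4  1.4 -4.8] M [-0.03  0.02 -0.03] g 5.27 q [-0.5   0.3  -0.38  0.89  0.    0.73]
[[185.53188494 324.54843592]]
[[405.52919866 328.23351494]]
```

View pics/s8.png

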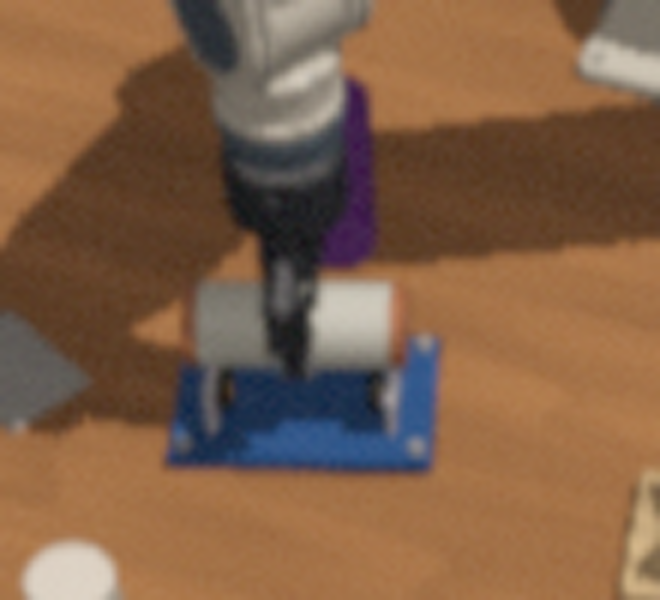

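Emit:
{"name": "arm_command", "arguments": {"rows": [[[0, 0, 0], [0, 0, 0.15], 4], [[0, 0, 0], [0, 0, 0.1], 4], [[0, 0, 0], [0, 0, 0.1], 4], [[0, 0, 0], [0, 0, 0], 4], [[0, 0, 0], [0, 0, 0], 4]]}}

```text
time: 10.9
eef_pos: [0.479, -0.1681, 0.0597]
orientation: [0.002, 0.577, 0.817, 0.0]
force: [0.0, -0.4, -3.9]
grip_width: 0.612
```

```bash
python3 -c "
from h import *
togo((.4793,-.1675,.0593),109.4)"
```

```text
t 10.9 pos [ 0.479  -0.1681  0.0597] shift cm [0.05 0.05 0.04] turn deg [0.1 0.1 0.1] F [ 0.  -0.4 -3.9] M [0.04 0.16 0.06] g 5.23 q [-0.5   0.3  -0.39  0.88  0.    0.73]
```

Emit:
{"name": "arm_command", "arguments": {"rows": [[[0, 0, 0], [0, 0, 0.1], 4], [[0, 0, 0], [0, 0, 0], 4], [[0, 0, 0], [0, 0, 0], 4], [[0, 0, 0], [0, 0, 0], 4], [[0, 0, 0], [0, 0, 0], 4]]}}

```text
time: 11.52
eef_pos: [0.4786, -0.1683, 0.0592]
orientation: [0.002, 0.577, 0.817, -0.0]
force: [-2.8, -0.1, 0.0]
grip_width: 0.616
```

```bash
python3 -c "
from h import *
togo((.4793,-.1675,.0593),109.4)"
```

```text
t 11.525 pos [ 0.4786 -0.1683  0.0592] shift cm [ 0.05  0.1  -0.01] turn deg [0.1 0.2 0.1] F [-2.8 -0.1  0. ] M [-0.03  0.45 -0.05] g 5.26 q [-0.5   0.3  -0.39  0.88 -0.    0.73]
```

Emit:
{"name": "arm_command", "arguments": {"rows": [[[0, 0, 0], [0, -0.1, 0], 4], [[0, 0, 0], [0, 0, 0], 4], [[0, 0, 0], [0, 0, 0], 5.4], [[0, 0, 0], [0, 0, 0], 6.0], [[0, 0, 0], [0, 0, 0], 7]]}}

```text
time: 12.15
eef_pos: [0.479, -0.1689, 0.0597]
orientation: [0.003, 0.577, 0.817, 0.0]
force: [-0.5, 0.1, 0.4]
grip_width: 0.816
```

Emit:
{"name": "arm_command", "arguments": {"rows": [[[0, 0, 0], [0, 0, 0], 8.5], [[0, 0, 0], [0, 0, 0], 8.5], [[0, 0, 0], [0, 0, 0], 8.5], [[0, 0, 0], [0, 0, -1], 8.5], [[0, 0, 0], [0, 0, -2], 8.5]]}}

```text
time: 12.78
eef_pos: [0.4782, -0.1686, 0.0901]
orientation: [0.002, 0.577, 0.817, 0.0]
force: [0.9, 0.5, 0.3]
grip_width: 0.995
```

```bash
python3 -c "
from h import *
togo((.4793,-.1675,.0593),109.4)
s=camera('scene');crop(s,180,125,110,100,6,'pics/s9.png')"
```

```text
t 12.775 pos [ 0.4782 -0.1686  0.0901] shift cm [0.07 0.13 3.08] turn deg [0.1 0.2 0.1] F [0.9 0.5 0.3] M [-0.02  0.01  0.  ] g 8.5 q [-0.5   0.27 -0.34  0.96  0.    0.73]
```

View pics/s9.png

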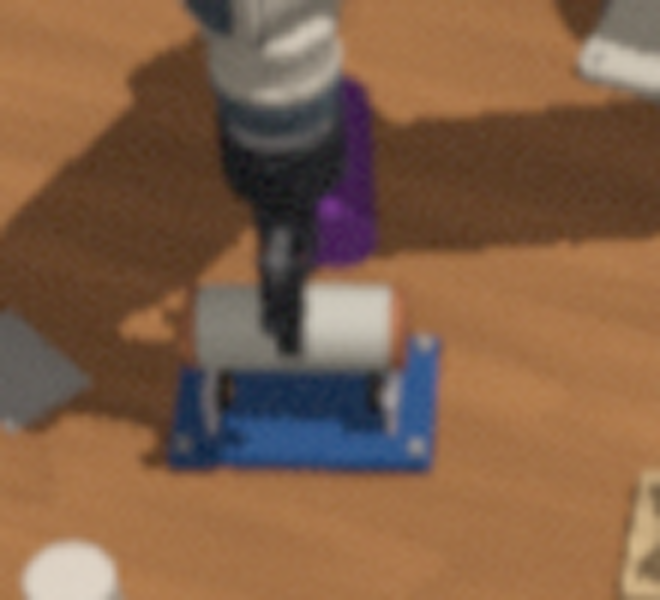

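The drum is seated and released, matching the predicted end pixels (185 and 405). While it settles I'll rise and tilt the hand 45° for the turning grip.

Emit:
{"name": "arm_command", "arguments": {"rows": [[[0, 0, 0], [0, 0, -2], 8.5], [[0, 0, 0], [0, 0, -3], 8.5], [[0, 0, 0], [0, 0, -3], 8.5], [[0, 0, 0], [0, 0, -3], 8.5], [[-5, 0, 0], [0, 0, 0], 8.5]]}}

```text
time: 13.45
eef_pos: [0.4798, -0.1687, 0.2087]
orientation: [0.031, 0.576, 0.816, 0.037]
force: [-0.2, -0.0, -0.7]
grip_width: 0.995
```

Emit:
{"name": "arm_command", "arguments": {"rows": [[[-8, 0, 0], [0, 0, 0], 8.5], [[-8, 0, 0], [0, 0, 0], 8.5], [[-8, 0, 0], [0, 0, 0], 8.5], [[-8, 0, 0], [0, 0, 0], 8.5], [[-6, 0, 0], [0, 0, 0], 8.5]]}}

```text
time: 14.08
eef_pos: [0.481, -0.1686, 0.2134]
orientation: [0.227, 0.529, 0.758, 0.308]
force: [0.3, -0.1, 0.0]
grip_width: 0.994
```

```bash
cat >> h.py <<'E'
G=np.array([.4787,-.1686,.079])
def tgt(tilt,back=0,yaw=109.4,G=G,d=.0195):
    T=Ro.from_euler("z",yaw,degrees=True)*Ro.from_euler("x",180,degrees=True)*Ro.from_euler("x",tilt,degrees=True)
    a=T.apply([0,0,1]); return G+a*(d-back)
E
python3 -c "
from h import *
togo(tgt(-45,.1),109.4,-45)
s=camera('scene');crop(s,180,105,110,120,5,'pics/s10.png')"
```

```text
t 14.075 pos [ 0.481  -0.1686  0.2134] shift cm [ 0.25 -9.65  1.32] turn deg [-0.1  0.5  1. ] F [ 0.3 -0.1  0. ] M [-0.2   0.55  0.02] g 8.49 q [-0.92 -0.04 -0.61  0.69  0.73  0.42]
```

View pics/s10.png

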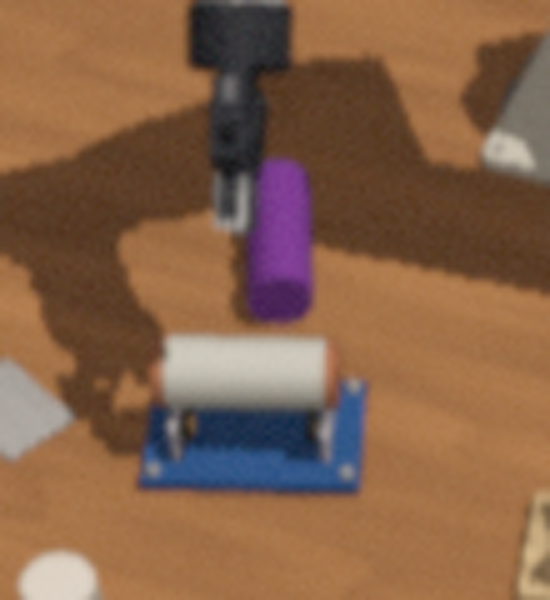

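```bash
python3 -c "
from h import *
s=camera('scene')
print(cast(s,[(236,169),(230,168),(242,168)],0.0)); print(cast(s,[(236,161),(231,162.),(242,162)],.04))
a=np.radians(19.4);e=np.array([np.cos(a),np.sin(a)])
for p,z in(((236,169),0),((236,161),.04),((230,168),0.)): print((cast(s,p,z)[0,:2]-G[:2])@e)
"
```

```text
[[ 0.35280254 -0.1972199   0.        ]
 [ 0.35629775 -0.22268178  0.        ]
 [ 0.33879537 -0.17632365  0.        ]]
[[ 0.34602468 -0.19779566  0.04      ]
 [ 0.35843617 -0.2145044   0.04      ]
 [ 0.34267888 -0.17274477  0.04      ]]
-0.12825575782811632
-0.13484003121385227
-0.1334164415802981
```

The purple piece ends 128 mm behind the drum axis, so the tilted hand clears it.

Emit:
{"name": "arm_command", "arguments": {"rows": [[[0, 0.5, 1], [0.2, -3, 0.4], 7.5], [[0, 0, 0], [0, -3.5, 0.4], 7.5], [[0, 0, 0], [0, -3, 0.4], 7.5], [[0, 0, 0], [0, 0, 0], 7.5], [[0, 0, 0], [0, 0, 0], 7.5]]}}

```text
time: 14.8
eef_pos: [0.424, -0.1897, 0.1378]
orientation: [0.218, 0.536, 0.756, 0.306]
force: [0.2, -0.1, 0.1]
grip_width: 0.877
```

```bash

python3 -c "
from h import *
togo(tgt(-45,.1),109.4,-45)
togo(tgt(-45,.0),109.4,-45)
s=camera('scene');crop(s,180,105,110,120,5,'pics/s11.png')"
```

```text
t 14.8 pos [ 0.424  -0.1897  0.1378] shift cm [ 0.17 -0.01  0.25] turn deg [-0.8  0.1 -0. ] F [ 0.2 -0.1  0.1] M [-0.23  0.58  0.03] g 7.49 q [-1.09  0.03 -0.76  0.64  0.76  0.2 ]
t 14.8 pos [ 0.424  -0.1897  0.1378] shift cm [ 0.2   0.13 10.25] turn deg [-0.8  0.1 -0. ] F [ 0.2 -0.1  0.1] M [-0.23  0.58  0.03] g 7.49 q [-1.09  0.03 -0.76  0.64  0.76  0.2 ]
```

View pics/s11.png

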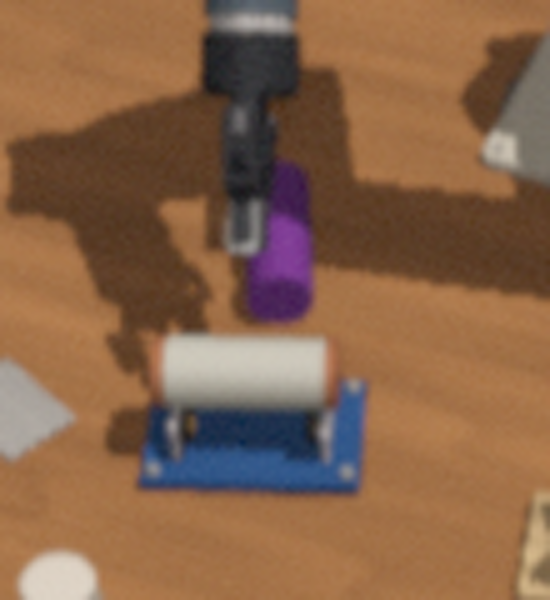

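Emit:
{"name": "arm_command", "arguments": {"rows": [[[-0.8, 0, 0], [0.2, 0.1, 1.5], 7.5], [[0, 0, 0], [0, 0, 2], 7.5], [[0, 0, 0], [0, 0, 1.5], 7.5], [[0, 0, 0], [0, 0, 0], 7.5], [[0, 0, 0], [0, 0, 0], 7.5]]}}

```text
time: 15.48
eef_pos: [0.4617, -0.1761, 0.1071]
orientation: [0.225, 0.531, 0.756, 0.31]
force: [-0.5, -0.2, -0.5]
grip_width: 0.879
```

```bash

python3 -c "
from h import *
togo(tgt(-45,.0),109.4,-45)"
```

```text
t 15.475 pos [ 0.4617 -0.1761  0.1071] shift cm [ 0.18 -0.68  5.24] turn deg [0.1 0.3 0.6] F [-0.5 -0.2 -0.5] M [-0.18  0.62 -0.01] g 7.51 q [-0.98  0.1  -0.81  0.41  0.75  0.35]
```

Emit:
{"name": "arm_command", "arguments": {"rows": [[[0, 0.3, 0.6], [0.2, -0.7, 0], 7.5], [[0, 0, 0], [0, -0.1, 1], 7.5], [[0, 0, 0], [0, -0.1, 1], 7.5], [[0, 0, 0], [0, -0.1, 0.8], 7.5], [[0, 0, 0], [0, 0, 0], 7.5]]}}

```text
time: 16.1
eef_pos: [0.4722, -0.1715, 0.0805]
orientation: [0.222, 0.535, 0.753, 0.312]
force: [-1.2, 0.2, -0.8]
grip_width: 0.875
```

```bash

python3 -c "
from h import *
togo(tgt(-45,.0),109.4,-45)"
```

```text
t 16.1 pos [ 0.4722 -0.1715  0.0805] shift cm [0.07 0.39 2.56] turn deg [ 0.1  0.1 -0.1] F [-1.2  0.2 -0.8] M [-0.22  0.62 -0.06] g 7.48 q [-0.95  0.15 -0.85  0.3   0.75  0.4 ]
```

Emit:
{"name": "arm_command", "arguments": {"rows": [[[0, 0, 0], [0.05, 0.4, 0.3], 7.5], [[0, 0, 0], [0, 0, 1], 7.5], [[0, 0, 0], [0, 0, 0.8], 7.5], [[0, 0, 0], [0, 0, 0.3], 7.5], [[0, 0, 0], [0, 0, 0], 7.5]]}}

```text
time: 16.73
eef_pos: [0.4918, -0.1647, 0.067]
orientation: [0.223, 0.535, 0.753, 0.312]
force: [0.0, 0.7, -0.5]
grip_width: 0.877
```

```bash

python3 -c "
from h import *
togo(tgt(-45,.0),109.4,-45)
s=camera('scene');crop(s,180,105,110,120,5,'pics/s12.png')"
```

```text
t 16.725 pos [ 0.4918 -0.1647  0.067 ] shift cm [ 0.07 -0.12  0.14] turn deg [ 0.1  0.2 -0.1] F [ 0.   0.7 -0.5] M [-0.26  0.58  0.  ] g 7.49 q [-0.89  0.19 -0.86  0.2   0.73  0.47]
```

View pics/s12.png

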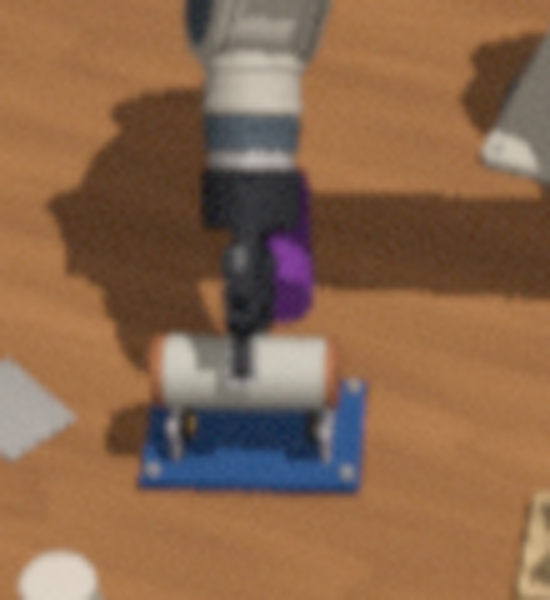

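The tilted fingers straddle the drum, which has had about 4.5 s to come to rest. Closing.

Emit:
{"name": "arm_command", "arguments": {"rows": [[[0, 0, 0], [0.05, -0.1, 0.1], 7.0], [[0, 0, 0], [0, 0, 0], 6.2], [[0, 0, 0], [0, 0, 0], 5.8], [[0, 0, 0], [0, 0, 0], 5.5], [[0, 0, 0], [0, 0, 0], 5.2]]}}

```text
time: 17.4
eef_pos: [0.4913, -0.1647, 0.0659]
orientation: [0.223, 0.535, 0.753, 0.312]
force: [-5.1, -1.5, 3.1]
grip_width: 0.618
```

Emit:
{"name": "arm_command", "arguments": {"rows": [[[0, 0, 0], [0, 0, 0], 4], [[0, 0, 0], [0, 0, 0], 4], [[0, 0, 0], [0, 0, 0], 4], [[0, 0, 0], [0, 0, 0], 4], [[0, 0, 0], [0, 0, 0], 4]]}}

```text
time: 18.02
eef_pos: [0.491, -0.1648, 0.0659]
orientation: [0.223, 0.535, 0.753, 0.312]
force: [-3.9, -0.2, 2.1]
grip_width: 0.616
```

```bash

python3 -c "
from h import *
togo(tgt(-45,.0),109.4,-45)"
```

```text
t 18.025 pos [ 0.491  -0.1648  0.0659] shift cm [0.05 0.02 0.12] turn deg [ 0.1  0.3 -0.1] F [-3.9 -0.2  2.1] M [-0.25  0.8   0.14] g 5.26 q [-0.9   0.19 -0.86  0.19  0.73  0.47]
```

Gripped with low forces. Now I turn about the drum axis, checking after each call.

Emit:
{"name": "arm_command", "arguments": {"rows": [[[3, 0, 0], [0, -0.1, 0], 4], [[5, 0, 0], [0, -0.16, 0], 4], [[5, 0, 0], [0, -0.16, 0], 4], [[5, 0, 0], [0, -0.16, 0], 4], [[0, 0, 0], [0, 0, 0], 4]]}}

```text
time: 18.65
eef_pos: [0.4872, -0.1661, 0.0631]
orientation: [0.135, 0.564, 0.793, 0.188]
force: [-1.4, -3.5, -0.7]
grip_width: 0.613
```

```bash

python3 -c "
from h import *
togo(tgt(-15,.001),109.4,-15)"
```

```text
t 18.65 pos [ 0.4872 -0.1661  0.0631] shift cm [ 0.05 -0.45 -0.01] turn deg [11.7  0.2 -0.2] F [-1.4 -3.5 -0.7] M [-0.77  0.66 -0.3 ] g 5.23 q [-0.73  0.17 -0.68  0.48  0.4   0.56]
```

Emit:
{"name": "arm_command", "arguments": {"rows": [[[6, 0, 0], [0, -0.22, 0], 4], [[6, 0, 0], [0, -0.2, 0], 4], [[6, 0, 0], [0, -0.2, 0], 4], [[6, 0, 0], [0, -0.2, 0], 4], [[0, 0, 0], [0, 0, 0], 4]]}}

```text
time: 19.27
eef_pos: [0.4797, -0.1687, 0.0604]
orientation: [0.014, 0.58, 0.814, 0.019]
force: [-6.9, -3.8, 10.2]
grip_width: 0.61
```

```bash

python3 -c "
from h import *
togo(tgt(0,.001),109.4,0)"
```

```text
t 19.275 pos [ 0.4797 -0.1687  0.0604] shift cm [ 0.04 -0.09 -0.01] turn deg [ 2.7  0.  -0.3] F [-6.9 -3.8 10.2] M [-0.8   1.13  0.02] g 5.21 q [-0.52  0.28 -0.41  0.84  0.03  0.71]
```

Emit:
{"name": "arm_command", "arguments": {"rows": [[[6, 0, 0], [0.03, -0.2, -0.08], 4], [[6, 0, 0], [0, -0.2, -0.02], 4], [[6, 0, 0], [0, -0.2, 0], 4], [[6, 0, 0], [0, -0.2, 0], 4], [[0, 0, 0], [0, 0, 0], 4]]}}

```text
time: 19.9
eef_pos: [0.4724, -0.1709, 0.0615]
orientation: [-0.109, 0.571, 0.8, -0.148]
force: [-3.8, -0.2, 15.6]
grip_width: 0.61
```

```bash

python3 -c "
from h import *
togo(tgt(22,.001),109.4,22)"
```

```text
t 19.9 pos [ 0.4724 -0.1709  0.0615] shift cm [ 0.01 -0.03 -0.02] turn deg [ 0.8 -0.4 -0.3] F [-3.8 -0.2 15.6] M [-0.39  1.33  0.3 ] g 5.21 q [-0.38  0.49 -0.14  1.23 -0.23  0.9 ]
```

Emit:
{"name": "arm_command", "arguments": {"rows": [[[6, 0, 0], [0, -0.22, -0.1], 4], [[6, 0, 0], [0, -0.2, -0.03], 4], [[6, 0, 0], [0, -0.2, 0], 4], [[6, 0, 0], [0, -0.2, 0], 4], [[0, 0, 0], [0, 0, 0], 4]]}}

```text
time: 20.52
eef_pos: [0.4661, -0.1727, 0.0656]
orientation: [-0.228, 0.538, 0.75, -0.308]
force: [1.9, 0.7, 17.8]
grip_width: 0.614
```

```bash

python3 -c "
from h import *
togo(tgt(45,.0015),109.4,45)
s=camera('scene');crop(s,180,105,110,120,5,'pics/s13.png')"
```

```text
t 20.525 pos [ 0.4661 -0.1727  0.0656] shift cm [-0.03 -0.01 -0.08] turn deg [-0.1 -1.1 -0.2] F [ 1.9  0.7 17.8] M [-0.57  1.39  0.22] g 5.24 q [-0.29  0.74  0.12  1.64 -0.41  1.11]
```

View pics/s13.png

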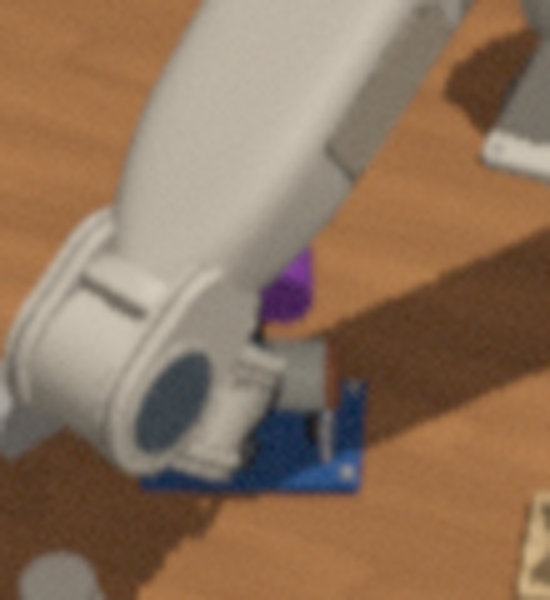

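Turned 90°, from tilt -45° to +45°. Releasing.

Emit:
{"name": "arm_command", "arguments": {"rows": [[[0, 0, 0], [0, 0, -0.1], 4], [[0, 0, 0], [0, 0, 0], 7.5], [[0, 0, 0], [0, 0, 0], 7.5], [[0, 0, 0], [0, 0, 0], 7.5], [[0, 0, 0], [0, 0, 0], 7.5]]}}

```text
time: 21.2
eef_pos: [0.4652, -0.1723, 0.0633]
orientation: [-0.23, 0.541, 0.75, -0.303]
force: [0.2, 0.2, -0.2]
grip_width: 0.882
```

```bash

python3 -c "
from h import *
togo(tgt(45,.1),109.4,45)"
```

```text
t 21.2 pos [ 0.4652 -0.1723  0.0633] shift cm [  0.2   -0.08 -10.15] turn deg [ 0.2 -1.7 -0.3] F [ 0.2  0.2 -0.2] M [ 0.17 -0.61 -0.06] g 7.53 q [-0.29  0.74  0.11  1.63 -0.4   1.1 ]
```

Emit:
{"name": "arm_command", "arguments": {"rows": [[[0, 0, 0], [0, 0, 0], 7.8], [[0, 0, 0], [0, 0, 0], 7.8], [[0, 0, 0], [0, 0, 0], 7.8], [[0, 0, 0], [0, 0, 0], 7.8], [[0, 0, 0], [0, 0, -1], 7.8]]}}

```text
time: 21.82
eef_pos: [0.4718, -0.17, 0.0704]
orientation: [-0.231, 0.541, 0.75, -0.303]
force: [-0.5, -0.6, 0.2]
grip_width: 0.913
```

Emit:
{"name": "arm_command", "arguments": {"rows": [[[0, 0, 0], [0, 0, -1.2], 7.8], [[0, 0, 0], [0, 0, -1.2], 7.8], [[0, 0, 0], [0, 0, 0], 7.8], [[0, 0, 0], [0, 0, 0], 7.8], [[0, 0, 0], [0, 0, 0], 7.8]]}}

```text
time: 22.45
eef_pos: [0.4904, -0.1644, 0.0894]
orientation: [-0.23, 0.541, 0.75, -0.303]
force: [0.1, 0.6, -0.2]
grip_width: 0.912
```

```bash

python3 -c "
from h import *
togo(tgt(45,.1),109.4,45)"
```

```text
t 22.45 pos [ 0.4904 -0.1644  0.0894] shift cm [ 0.18 -0.11 -6.44] turn deg [ 0.3 -1.6 -0.3] F [ 0.1  0.6 -0.2] M [ 0.19 -0.63 -0.01] g 7.79 q [-0.27  0.75  0.22  1.73 -0.39  1.12]
```

Emit:
{"name": "arm_command", "arguments": {"rows": [[[0, 0, 0], [0, 0, -1.5], 7.8], [[0, 0, 0], [0, 0, -1.5], 7.8], [[0, 0, 0], [0, 0, -1.2], 7.8], [[0, 0, 0], [0, -1.5, -1.5], 7.8], [[0, 0, 0], [0, -2, -2], 7.8]]}}

```text
time: 23.08
eef_pos: [0.5179, -0.1566, 0.1679]
orientation: [-0.232, 0.54, 0.749, -0.304]
force: [-24.4, 6.5, 23.0]
grip_width: 0.914
```

Emit:
{"name": "arm_command", "arguments": {"rows": [[[-4, 0, 0], [0, -1, -1], 7.8], [[-8, 0, 0], [0, 0, 0], 8.5], [[-8, 0, 0], [0, 0, 0], 8.5], [[-8, 0, 0], [0, 0, 0], 8.5], [[-8, 0, 0], [0, 0, 0], 8.5]]}}

```text
time: 23.7
eef_pos: [0.5196, -0.1568, 0.1811]
orientation: [-0.049, 0.585, 0.808, -0.051]
force: [0.5, 0.3, -0.1]
grip_width: 0.998
```

```bash

python3 -c "
from h import *
togo(tgt(0,.07),109.4,0)
s=camera('scene');crop(s,180,105,110,120,5,'pics/s14.png')"
```

```text
t 23.7 pos [ 0.5196 -0.1568  0.1811] shift cm [ 0.05 -3.49  5.7 ] turn deg [-8.  -1.2 -1.2] F [ 0.5  0.3 -0.1] M [ 0.01 -0.12 -0.02] g 8.53 q [-0.41  0.35  0.01  1.35 -0.08  0.85]
```

View pics/s14.png

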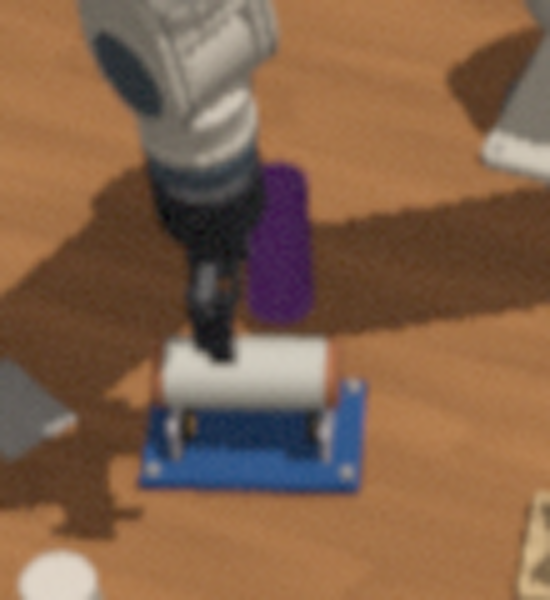

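The drum is still in place. A transient wrist force of about 34 N showed while rising, so I'll give the drum extra time to settle as I line up the vertical grip.

Emit:
{"name": "arm_command", "arguments": {"rows": [[[-8, -1.2, -1.2], [0, -2, 0], 8.5], [[0, 0, 0], [0, -1.5, 0], 8.5], [[0, 0, 0], [0, 0, 1], 8.5], [[0, 0, 0], [0, 0, 0], 8.5], [[0, 0, 0], [0, 0, 0], 8.5]]}}

```text
time: 24.38
eef_pos: [0.4845, -0.1688, 0.1727]
orientation: [0.001, 0.579, 0.815, 0.002]
force: [0.4, -0.0, 0.5]
grip_width: 0.997
```

```bash

python3 -c "
from h import *
togo(tgt(0,.05),109.4,0)
s=camera('scene');crop(s,180,105,110,120,5,'pics/s15.png')
a=np.radians(19.4);d=np.array([-np.sin(a),np.cos(a),0])
for k in(-.07,.07): print(((proj(s,G+k*d)-[180,105]+.5)*5-.5))"
```

```text
t 24.375 pos [ 0.4845 -0.1688  0.1727] shift cm [ 0.2  -0.56  6.31] turn deg [ 0.2 -0.  -0.1] F [ 0.4 -0.   0.5] M [-0.03  0.05  0.02] g 8.52 q [-0.5   0.22 -0.18  1.17  0.    0.73]
[[153.56157879 369.45865727]]
[[336.82506289 372.52657881]]
```

View pics/s15.png

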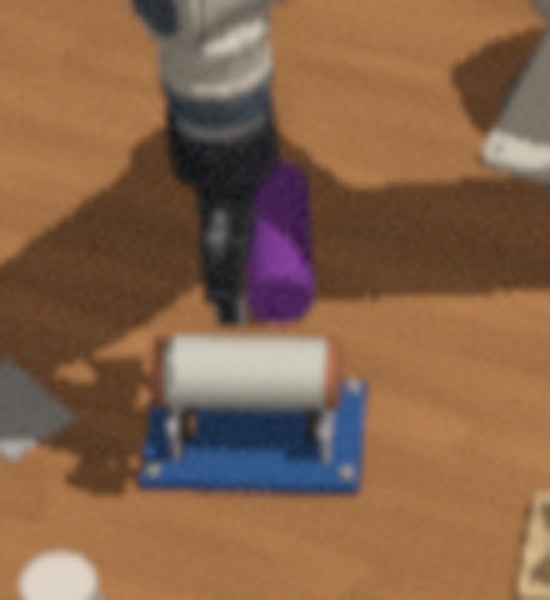

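Emit:
{"name": "arm_command", "arguments": {"rows": [[[0, 0, 0], [0.2, -0.55, 1], 8.5], [[0, 0, 0], [0, 0, 1.5], 8.5], [[0, 0, 0], [0, 0, 1.5], 8.5], [[0, 0, 0], [0, 0, 1], 8.5], [[0, 0, 0], [0, 0, 0], 8.5]]}}

```text
time: 25.05
eef_pos: [0.4783, -0.1676, 0.1183]
orientation: [-0.001, 0.578, 0.816, 0.001]
force: [-0.4, 0.3, -0.3]
grip_width: 0.99
```

Emit:
{"name": "arm_command", "arguments": {"rows": [[[0, 0, 0], [0, 0, 0], 8.5], [[0, 0, 0], [0, 0, 0], 8.5], [[0, 0, 0], [0, 0, 0], 8.5], [[0, 0, 0], [0, 0, 0], 8.5], [[0, 0, 0], [0, 0, 0], 8.5]]}}

```text
time: 25.68
eef_pos: [0.479, -0.168, 0.1198]
orientation: [0.0, 0.578, 0.816, 0.001]
force: [0.4, -0.2, -0.8]
grip_width: 0.993
```

```bash

python3 -c "
from h import *
togo(tgt(0,.0),109.4,0)"
```

```text
t 25.675 pos [ 0.479  -0.168   0.1198] shift cm [-0.05 -0.07  6.03] turn deg [ 0.1 -0.1 -0. ] F [ 0.4 -0.2 -0.8] M [0.01 0.01 0.  ] g 8.48 q [-0.5   0.25 -0.29  1.03  0.    0.73]
```

Emit:
{"name": "arm_command", "arguments": {"rows": [[[0, 0, 0], [0, -0.1, 1], 8.5], [[0, 0, 0], [0, -0.1, 1], 8.5], [[0, 0, 0], [0, 0, 1], 8.5], [[0, 0, 0], [0, 0, 0], 8.5], [[0, 0, 0], [0, 0, 0], 8.5]]}}

```text
time: 26.3
eef_pos: [0.4766, -0.1684, 0.0868]
orientation: [-0.0, 0.578, 0.816, 0.001]
force: [1.4, 0.4, -0.4]
grip_width: 0.998
```

```bash

python3 -c "
from h import *
togo(tgt(0,.0),109.4,0)"
```

```text
t 26.3 pos [ 0.4766 -0.1684  0.0868] shift cm [-0.1   0.19  2.73] turn deg [ 0.1 -0.1 -0. ] F [ 1.4  0.4 -0.4] M [-0.02 -0.    0.01] g 8.53 q [-0.51  0.27 -0.35  0.95  0.    0.73]
```

Emit:
{"name": "arm_command", "arguments": {"rows": [[[0, 0, 0], [0, 0.15, 1], 8.5], [[0, 0, 0], [0, 0, 1], 8.5], [[0, 0, 0], [0, 0, 0.6], 8.5], [[0, 0, 0], [0, 0, 0], 8.5], [[0, 0, 0], [0, 0, 0], 8.5]]}}

```text
time: 26.92
eef_pos: [0.4783, -0.1679, 0.0591]
orientation: [-0.0, 0.578, 0.816, 0.001]
force: [-1.3, -0.2, 0.9]
grip_width: 0.999
```

```bash

python3 -c "
from h import *
togo(tgt(0,.0),109.4,0)"
```

```text
t 26.925 pos [ 0.4783 -0.1679  0.0591] shift cm [-0.08  0.02 -0.04] turn deg [ 0.1 -0.1 -0. ] F [-1.3 -0.2  0.9] M [-0.   -0.01  0.01] g 8.53 q [-0.5   0.3  -0.39  0.88  0.    0.73]
```

Centred within 1 mm, about 4 s after the last disturbance. Closing slowly.

Emit:
{"name": "arm_command", "arguments": {"rows": [[[0, 0, 0], [0, 0, 0], 6.5], [[0, 0, 0], [0, 0, 0], 6.2], [[0, 0, 0], [0, 0, 0], 6.0], [[0, 0, 0], [0, 0, 0], 5.8], [[0, 0, 0], [0, 0, 0], 5.8]]}}

```text
time: 27.55
eef_pos: [0.4787, -0.1681, 0.0598]
orientation: [0.0, 0.578, 0.816, 0.001]
force: [0.2, 0.5, -0.8]
grip_width: 0.68
```

```bash

python3 -c "
from h import *
togo(tgt(0,.0),109.4,0)"
```

```text
t 27.55 pos [ 0.4787 -0.1681  0.0598] shift cm [-0.05 -0.01  0.03] turn deg [ 0.1 -0.1 -0. ] F [ 0.2  0.5 -0.8] M [-0.01  0.01 -0.02] g 5.8 q [-0.5   0.3  -0.39  0.88  0.    0.73]
```

Emit:
{"name": "arm_command", "arguments": {"rows": [[[0, 0, 0], [0, 0, 0], 5.8], [[0, 0, 0], [0, 0, 0], 5.8], [[0, 0, 0], [0, 0, 0], 5.8], [[0, 0, 0], [0, 0, 0], 5.8], [[0, 0, 0], [0, 0, 0], 5.8]]}}

```text
time: 28.18
eef_pos: [0.4786, -0.1681, 0.0598]
orientation: [0.0, 0.578, 0.816, 0.001]
force: [0.4, 0.6, -1.4]
grip_width: 0.677
```

Emit:
{"name": "arm_command", "arguments": {"rows": [[[0, 0, 0], [0, 0, 0], 5.6], [[0, 0, 0], [0, 0, 0], 5.4], [[0, 0, 0], [0, 0, 0], 5.3], [[0, 0, 0], [0, 0, 0], 5.0], [[0, 0, 0], [0, 0, 0], 4]]}}

```text
time: 28.8
eef_pos: [0.4784, -0.1682, 0.0602]
orientation: [0.0, 0.578, 0.816, 0.001]
force: [-0.7, -0.6, 1.1]
grip_width: 0.614
```

Emit:
{"name": "arm_command", "arguments": {"rows": [[[0, 0, 0], [0, 0, 0], 4], [[0, 0, 0], [0, 0, 0], 4], [[0, 0, 0], [0, 0, 0], 4], [[0, 0, 0], [0, 0, 0], 4], [[0, 0, 0], [0, 0, 0], 4]]}}

```text
time: 29.42
eef_pos: [0.4784, -0.1682, 0.0601]
orientation: [0.0, 0.578, 0.816, 0.001]
force: [-1.4, 0.1, 2.4]
grip_width: 0.613
```

```bash

python3 -c "
from h import *
togo(tgt(0,.1),109.4,0)"
```

```text
t 29.425 pos [ 0.4784 -0.1682  0.0601] shift cm [-0.04  0.04 -9.94] turn deg [ 0.1 -0.  -0. ] F [-1.4  0.1  2.4] M [-0.05  0.28 -0.03] g 5.24 q [-0.5   0.3  -0.39  0.88  0.    0.73]
```

Clean grip. Lifting straight up 10 cm.

Emit:
{"name": "arm_command", "arguments": {"rows": [[[0, 0, 0], [0, 0, -1], 4], [[0, 0, 0], [0, 0, -1.5], 4], [[0, 0, 0], [0, 0, -2], 4], [[0, 0, 0], [0, 0, -2], 4], [[0, 0, 0], [0, 0, -2], 4]]}}

```text
time: 30.05
eef_pos: [0.4766, -0.167, 0.1461]
orientation: [-0.003, 0.578, 0.816, 0.001]
force: [0.1, -0.4, -4.4]
grip_width: 0.61
```

Emit:
{"name": "arm_command", "arguments": {"rows": [[[0, 0, 0], [0, 0, -0.8], 4], [[0, 0, 0], [0, 0, 0], 4], [[0, 0, 0], [0, 0, 0], 4], [[0, 0, 0], [0, 0, 0], 4], [[0, 0, 0], [0, 0, 0], 4]]}}

```text
time: 30.68
eef_pos: [0.4762, -0.1667, 0.1535]
orientation: [-0.004, 0.578, 0.816, 0.001]
force: [-0.2, 0.4, -4.6]
grip_width: 0.614
```

```bash

python3 -c "
from h import *
togo((.4784,-.1682,.1601),109.4,0)"
```

```text
t 30.675 pos [ 0.4762 -0.1667  0.1535] shift cm [-0.21  0.16 -0.66] turn deg [-0.2 -0.5 -0. ] F [-0.2  0.4 -4.6] M [-0.01  0.09 -0.02] g 5.24 q [-0.51  0.22 -0.23  1.13  0.    0.73]
```

Emit:
{"name": "arm_command", "arguments": {"rows": [[[-0.2, -0.5, 0], [-0.2, 0.15, -0.65], 4], [[0, 0, 0], [0, 0, 0], 4], [[0, 0, 0], [0, 0, 0], 4], [[0, 0, 0], [0, 0, 0], 4], [[0, 0, 0], [0, 0, 0], 4]]}}

```text
time: 31.3
eef_pos: [0.4784, -0.1681, 0.1602]
orientation: [0.001, 0.578, 0.816, 0.0]
force: [-0.7, -0.5, -4.4]
grip_width: 0.615
```

```bash

python3 -c "
from h import *
togo((.4784,-.1682,.1601),109.4,0)
s=camera('scene');crop(s,180,85,110,120,5,'pics/s16.png');cv2.imwrite('pics/full.png',s['image'][:,:,::-1])"
```

```text
t 31.3 pos [ 0.4784 -0.1681  0.1602] shift cm [-0.01 -0.    0.01] turn deg [ 0.   0.1 -0. ] F [-0.7 -0.5 -4.4] M [0.06 0.02 0.  ] g 5.25 q [-0.5   0.22 -0.22  1.13 -0.    0.73]
```

View pics/s16.png

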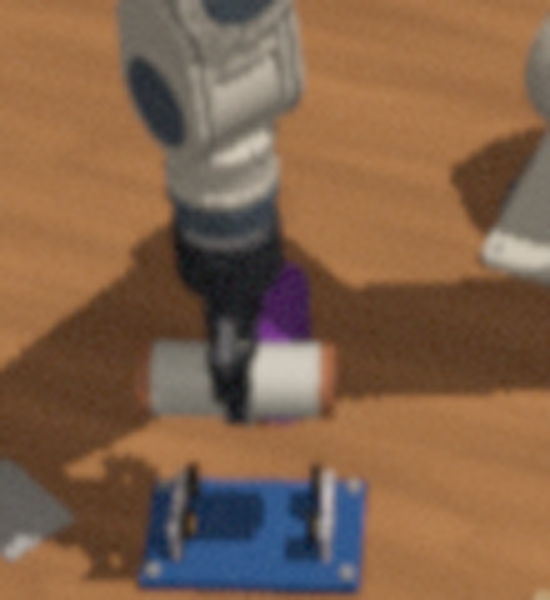

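View pics/full.png

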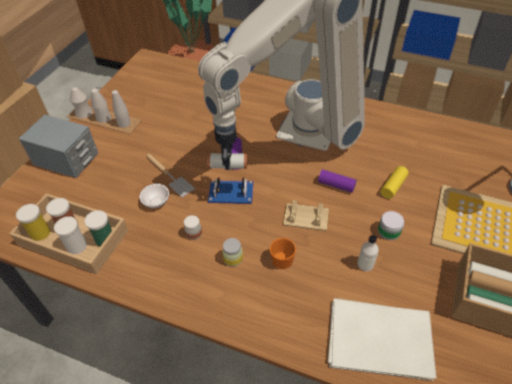

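The drum is held level at about (228,161), roughly 10 cm above the stand at (231,191), and everything else is where it was. Handing in.

```bash
python3 -c "
from station import *
print(finish_job())"
```

```text
the job is handed in; nothing more can be done
None
```

The job is handed in: the arm is holding the drum level, about 10 cm straight above the stand. I can't see the weight, so "heavy side down" rests on the drum having come to rest by itself before the final grip.

- **Placing:** I took the drum from the cradle, lowered it onto the four wheels and let go. It had about 4.5 s to come to rest.
- **Turning:** I gripped it with the hand tilted 45°, turned it 90° on the wheels, and let go again. It then had about 7.5 s free to swing back.
- **Final grip and lift:** I closed a vertical grip, centred to about 1 mm with almost no force, and lifted without turning the drum.

**Last checks (at 31.3 s):**
- The finger tips are 10.0 cm higher than at the grip, with no measurable sideways shift and the hand upright to within 0.1°.
- The load reads about 4.4 N (about 5 N when first lifted), the moments are near zero, and the opening is steady at 5.25 cm.
- The picture shows the drum level over the stand and the other things where they were.

**What disagreed:**
- **Wrist force while backing off:** after the second release the wrist force briefly read about 34 N. I could not tell whether this was the arm's own motion or a light touch on the drum. The drum looked in place, and I waited over 5 s after that before gripping, so it should have settled again.
- **Pressing while turning:** the drum was pushed onto the wheels with up to about 23 N at the end of the turn.

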